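Fit the keyed clamp post of a sample shaker

TASK

Stand the yellow-lidded sample jar upright on the round green pad of the bench shaker, wholly on the pad, and let go of it. Then take the clamp post by its orange grip out of its holder and push its keyed end into the shaker's steel hub, turning it until the key slips into the keyway (the clamp arm then reaches over the jar), and keep pushing against the ejector spring until the collar sits fully home on the hub. Finish while still gripping the post and pressing it home, ready for the locking screw; leave the blue-lidded jar, the beaker and the brush where they are.

Things in the scene. Friction and masses are not known exactly. Their poses are not given: they have to be found in the camera images.
- shaker: Bench shaker, fixed: a grey case 200 x 140 mm, 40 mm high. Origin on the table under the hub's axis; z axis up. Case spans x -60 to 140 mm, y -70 to 70 mm. The x axis points from the hub to the green jar pad, and the hub's keyway points along +x.
- hub_mouth (a point): Centre of the open top of the steel hub (49 mm across), 70 mm above the table, 30 above the case; axes as shaker. Upright bore 20.4 mm across, with a keyway 8.8 mm wide reaching 15.5 mm from the axis towards +x, full depth. Inside, a sprung plug meets the post tip 40 mm down and pushes up with 5 N, rising to 9 N with the post home at 50 mm; let go, the post rises again.
- pad_top (a point): Centre of the upper face of the round green jar pad, 80 mm across, 44 mm above the table, 85 mm from the hub's axis; axes as the shaker.
- jar_center (a point): The jar to be moved: grey with a white band and a YELLOW lid, 60 mm high, 50 mm across (lid, the top 14 mm, 52 mm), about 0.16 kg, standing on the table. Point on its axis, half-way up (30 mm above its foot); z axis up. 
- post_grip (a point): Centre of the clamp post's orange square grip, 24 x 24 mm, 48 mm high, sides along its x and y; z axis up. Post about 0.22 kg, upright in its holder at the start. The x axis points along the clamp arm and also towards the key, which is straight below the arm. The grip spans 97 to 145 mm above the post's tip; this point is at 121 mm.
- post_collar (a point): Centre of the underside of the post's dark collar (40 mm across, 8 mm thick), on its axis, 50 mm above the tip, 71 mm below the grip centre; axes as the grip. Home, it coincides with the hub mouth. From the tip up: chamfered nose 0-6 mm, round shaft 18 mm across to 50 mm, brass key 15-45 mm (6 mm wide, out to 14 mm from the axis), collar 50-58, arm 88-97.
- post_disc (a point): Centre of the underside of the black disc (40 mm across, 9 mm thick) at the end of the post's clamp arm, 85 mm along +x from the post's axis, 33 mm below the grip's centre. With the post home it hangs 4 mm above the lid of a jar on the pad.
- holder: Grey upright tube, fixed, 52 mm outside, 34 mm bore, 56 mm high, on a 75 mm square foot, in which the post hangs by its collar. Origin on the table, on its axis. The post must be lifted 52 mm to come clear.
- spare_jar_center (a point): Bystander jar, same shape with a BLUE lid: point half-way up, 30 mm above its foot.
- beaker: Bystander: terracotta beaker, 64 mm across, 70 mm high; origin at the centre of its foot.
- brush: Bystander: brush 200 mm long lying on the table, along its x axis.
Not all that is in view belongs to the job. What is shaped like the part that bears jar_center but red is not meant.

How it is judged:
By the outcome, as a careful person would: the job done as asked, in the order asked, and still so for the second after the job is handed in, while the arm keeps its last pose, push and grip.
It also fails if it takes over 58 s, if anything falls off the work surface, if the arm or the gripper's body presses on something with over 40 N, if the wrist force passes 120 N, or if a joint passes its speed limit or range.

ROBOT

A 6-joint arm with a two-finger parallel gripper is mounted at the origin on the work surface. World frame = base frame: x ahead of the robot, y to its left, z up, the work surface at z = 0. Lengths are in m, angles in rad, forces in N, time in s.
With the tool pointing down it reaches from about 0.35 to 0.775 m from the base axis. Payload 7.3 kg.
Tool frame: the origin (TCP) lies at the very end of the fingers, on their centre line; the grasp point (between the pads) lies 19 mm behind it; z points along the fingers, y is the direction in which the jaws open and shut (so a half turn about z gives the same grasp; the last joint's range is limited). The gripper opens to 92 mm and grips with 3 to 60 N. Pads are 19 mm wide; open, the fingers measure 130 mm over their backs; the gripper's body (75 mm by 190 mm) begins 47 mm behind the grasp point.
Start: joints at [1.095, 0.342, 1.524, -0, 1.275, -0.146], TCP at [0.17, 0.497, 0.227] pointing down, gripper open.
Joint ranges: [-2.53, 2.53], [-0.77, 2.02], [0.04, 2.7], [-1, 4.14], [0.28, 2.66], [-3.11, 3.11]. Speed limits (rad/s): [2.57, 2.57, 3.14, 3.14, 3.14, 3.14].

INTERFACE

Orientations are given as [roll, pitch, yaw] about the fixed x, y, z axes, in that order (R = Rz(yaw) Ry(pitch) Rx(roll)).
In Python, from cell import monitor, eyes, order gives the robot as it stands. The module is installed in compiled form; this text tells all that it offers.
- The arm moves only by the tool carry_out, never from a script. Its argument "targets" is a list of rows, each a list of 2 entries, a list of its own where there are three numbers: the shift along the tool's x, y, z in m, then the turn about the tool's z in rad. In form: [[[dx, dy, dz], twist], ...]. A call has 1 to 10 rows; each row shifts and turns the pose as measured when the row begins, along the tool's axes as they then stand; what a row does not reach is not made up. A row lasts 1/8 s, in which the tool goes at most 62.5 mm and 10.7 degrees, less where a joint would pass 70% of its speed; a pose out of reach is approached as far as the arm can. A call is refused whole if a number of a shift passes 0.0625 or a number of a turn 0.188, either way. A call with a gripper value outside its range is refused whole. "fingers" is the closure, from 0 (fully open) to 1 (shut), set as the call begins (left out, the last holds). The fingers move at their own pace and stop on an object; "grip_force" is the grip in N (left out, the last holds). Time passes only in rows, so rows that do not move let the fingers close. It gives the time, the measured TCP pose, the force and the opening at its end, in the units of the state.
- monitor.observe(): the state, without advancing time (a new reading comes with each control period).
- eyes.read_camera(name): name is "scene" or "top" or "wrist"; returns the picture (480x640x3 uint8, red, green, blue); there is no depth.
- eyes.camera_info(name): a dict with "K" (3x3 intrinsics, pixels), "rvec" (rotation vector, rad) and "tvec" (3), from world to camera coordinates, as OpenCV has them. Camera axes: x right, y down, z forward; pixel columns grow to the right and rows downward; lengths in m; the calibration is good to about 2 mm. A picture is of the moment at which its call begins: read the wrist's pose just before it. camera_info takes no time and is no camera call; for the wrist camera it gives the pose at the moment of the call.
- order.hand_in(): hands the job in, once; it reports no verdict.
The state is a dict: "time": time; "qpos": joint angles; "qvel": joint speeds; "joint_efforts": joint torques, N m; "tool_pos": TCP position; "tool_rot": TCP orientation; "contact_force": force on the tool from outside, world axes, zero at the start; "torque": the same for the moment, N m; "opening": finger opening in m.
Only numpy, scipy, OpenCV 4.12 (cv2) and the standard library are available. Lean on these libraries where they do the work, as an engineer would, in place of code of your own. Each camera call takes 0.05 s, during which the arm holds its last target.

## Working session

There is one attempt and no reset: what is moved stays moved. The work goes in short steps, Python scripts to look and compute and a tool call to move; the robot and the scene stay as the last step left them, time stands still between calls to the robot, and variables do not carry over. Pictures are saved under pics/ and viewed, and the job is handed in when it is done.

Besides the shell and the picture viewer there is one more tool, called after "Emit:" as a command line: name --argument value ..., lists and objects as JSON in quotes. carry_out: Moves the arm, as the interface text tells. Its arguments: {"type":"object","properties":{"targets":{"type":"array","items":{"type":"array"}},"fingers":{"type":"number"},"grip_force":{"type":"number"}},"required":["targets"]}

```bash
mkdir -p pics
cat > h.py <<'E'
import numpy as np, cv2
from cell import monitor, eyes, order
from scipy.spatial.transform import Rotation as R
def snap(cam,fn):
    ci=eyes.camera_info(cam); im=eyes.read_camera(cam)
    cv2.imwrite('pics/'+fn,cv2.cvtColor(im,cv2.COLOR_RGB2BGR)); 
    return im,ci
def ray(ci,uv,z):
    K=np.array(ci['K']);r,_=cv2.Rodrigues(np.array(ci['rvec'],float));t=np.array(ci['tvec'],float).ravel()
    c=-r.T@t; d=r.T@np.linalg.inv(K)@np.array([uv[0],uv[1],1.]); s=(z-c[2])/d[2]
    return c+s*d
def proj(ci,P):
    p,_=cv2.projectPoints(np.array(P,float).reshape(-1,3),np.array(ci['rvec'],float),np.array(ci['tvec'],float),np.array(ci['K'],float),None)
    return p.reshape(-1,2)
E
python3 - <<'E'
from h import *
for c in ('scene','top'):
    im,ci=snap(c,c+'0.png'); print(c,ci)
s=monitor.observe();print(s)
E
```

```text
scene {'K': array([[518.27115955,   0.        , 322.27891758],
       [  0.        , 518.27115955, 240.31917873],
       [  0.        ,   0.        ,   1.        ]]), 'rvec': array([ 1.51493191,  1.90998323, -0.91144949]), 'tvec': array([ 0.21889264, -0.27756454,  1.4015674 ])}
top {'K': array([[552.70560633,   0.        , 317.80968407],
       [  0.        , 552.70560633, 246.25336988],
       [  0.        ,   0.        ,   1.        ]]), 'rvec': array([ 2.19394482, -2.16059333,  0.15387913]), 'tvec': array([-0.08750502,  0.60471321,  1.03319327])}
{'time': 0.1, 'qpos': array([ 1.09497760e+00,  3.42639869e-01,  1.52491355e+00, -5.33290737e-05,
        1.27541438e+00, -1.46051012e-01]), 'qvel': array([-0.00031684, -0.00092277, -0.00149938,  0.00020227, -0.00056979,
       -0.00036946]), 'joint_efforts': array([ 2.08395744e-03, -4.32007313e+01, -2.44694227e+01,  7.18460698e-02,
        5.26027218e-02, -7.48028037e-05]), 'tool_pos': array([0.16985725, 0.49637552, 0.22612408]), 'tool_rot': array([-3.14022473e+00, -1.49673129e-04,  2.81184040e+00]), 'contact_force': array([ 0.81269349, -0.54963372,  0.14739169]), 'torque': array([ 0.00183721, -0.00833855,  0.06273345]), 'opening': 0.09170511285830436}
```

View pics/scene0.png

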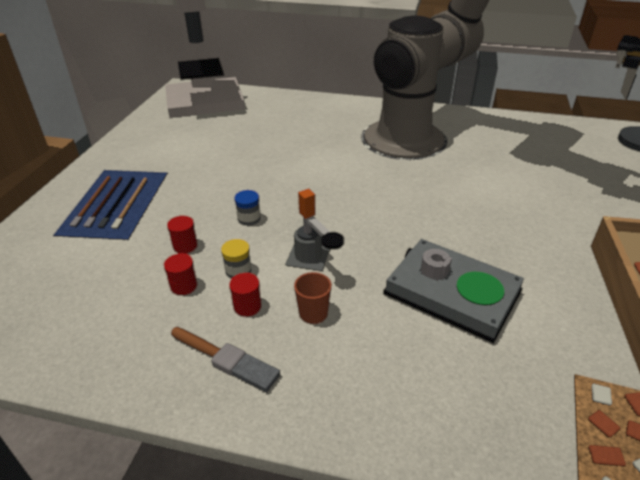

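View pics/top0.png

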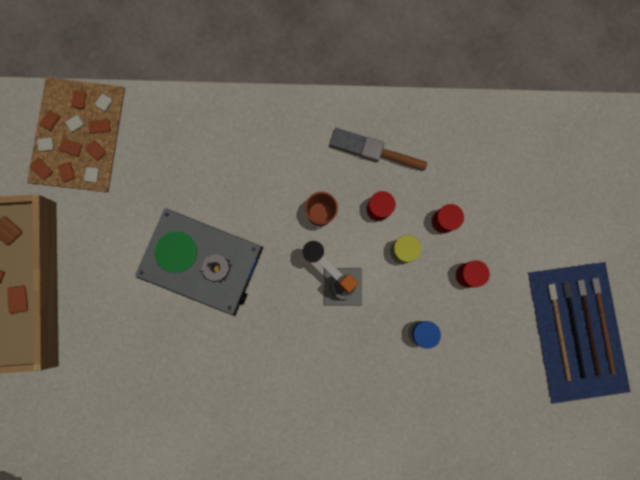

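The top view has the yellow lid at (407,249). Possible mix-ups are the red jars at (381,206), (448,218) and (473,274) and the blue lid at (426,335). In the same view the orange grip is at (347,284), the disc at (313,252), the hub at (215,268), the pad at (176,252) and the beaker at (321,209). I choose the yellow one and will check it with a crop.

```bash
cat > m.py <<'E'
from h import *
def cen(im,lo,hi,roi=None):
    hsv=cv2.cvtColor(im,cv2.COLOR_RGB2HSV); m=cv2.inRange(hsv,lo,hi)
    if roi: 
        k=np.zeros_like(m);k[roi[1]:roi[3],roi[0]:roi[2]]=255;m&=k
    n,l,st,ce=cv2.connectedComponentsWithStats(m); i=1+np.argmax(st[1:,4]); return ce[i],st[i]
E
python3 - <<'E'
from m import *
im,ci=snap('top','top1.png'); ims,cs=snap('scene','scene1.png')
def both(nm,lo,hi,zt,rt,rs):
    a,sa=cen(im,lo,hi,rt); b,sb=cen(ims,lo,hi,rs)
    print(nm,a.round(1),sa,ray(ci,a,zt).round(4),'|',b.round(1),sb,ray(cs,b,zt).round(4))
both('yellow',(22,120,80),(35,255,255),.06,(380,230,430,270),(210,230,260,280))
both('blue',(100,120,80),(125,255,255),.06,(400,310,450,360),(225,180,270,230))
both('green',(50,100,50),(75,255,255),.044,(130,200,220,290),(440,260,520,320))
both('grip',(3,180,120),(14,255,255),.151,(330,265,365,300),(290,180,325,225))
both('disc',(0,0,0),(180,255,45),.103,(295,235,330,265),(315,225,350,255))
for n,uv in dict(hub=(215,267.5)).items(): print(n,ray(ci,uv,.07))
print('hub scene',ray(cs,(436,258),.07))
for n,uv in dict(c1=(166,210),c2=(262,248),c3=(237,313),c4=(138,277)).items(): print(n,ray(ci,uv,.04))
print('beaker',ray(ci,(321,208),.07),'holderfoot',[ray(ci,u,.0)[:2].round(3) for u in ((324,269),(362,269),(324,305),(362,305))])
print('brush',ray(ci,(331,138),0.01),ray(ci,(426,164),.01))
print('reds',[ray(ci,u,.06).round(3) for u in ((381,206),(448,218),(473,274))])
big=cv2.cvtColor(im,cv2.COLOR_RGB2BGR)
a=cv2.resize(big[190:350,290:490],(800,640))[:600];cv2.imwrite('pics/c1.png',a)
a=cv2.resize(big[200:320,130:270],(700,600),interpolation=cv2.INTER_CUBIC);cv2.imwrite('pics/c2.png',a)
E
```

```text
yellow [406.9 248.1] [394 235  27  27 557] [ 0.6025 -0.2466  0.06  ] | [234.9 249.9] [221 239  28  23 508] [ 0.613  -0.2443  0.06  ]
blue [426.5 334.4] [414 322  26  26 544] [ 0.4412 -0.2825  0.06  ] | [246.1 197.3] [235 191  23  14 261] [ 0.4479 -0.2819  0.06  ]
green [175.3 251.6] [ 155  231   42   42 1365] [0.5902 0.1926 0.044 ] | [480.  287.8] [ 457  272   47   33 1210] [0.5956 0.1932 0.044 ]
grip [348.7 282.7] [341 275  16  16 148] [ 0.5311 -0.1286  0.151 ] | [305.9 193.6] [299 190  15   8  80] [ 0.5371 -0.1283  0.151 ]
disc [312.4 251.4] [303 242  20  20 315] [ 0.5889 -0.0667  0.103 ] | [327.2 242. ] [315 232  28  23 421] [ 0.6042 -0.0739  0.103 ]
hub [0.55924391 0.11258711 0.07      ]
hub scene [0.56484233 0.11320056 0.07      ]
c1 [0.67059325 0.21478009 0.04      ]
c2 [0.60024518 0.02891229 0.04      ]
c3 [0.47589658 0.07296252 0.04      ]
c4 [0.54105844 0.26171439 0.04      ]
beaker [ 0.67468821 -0.08226505  0.07      ] holderfoot [array([ 0.565, -0.092]), array([ 0.566, -0.168]), array([ 0.493, -0.093]), array([ 0.495, -0.168])]
brush [ 0.82981225 -0.10265467  0.01      ] [ 0.7800992  -0.29576498  0.01      ]
reds [array([ 0.683, -0.197,  0.06 ]), array([ 0.662, -0.326,  0.06 ]), array([ 0.555, -0.372,  0.06 ])]
```

View pics/c1.png

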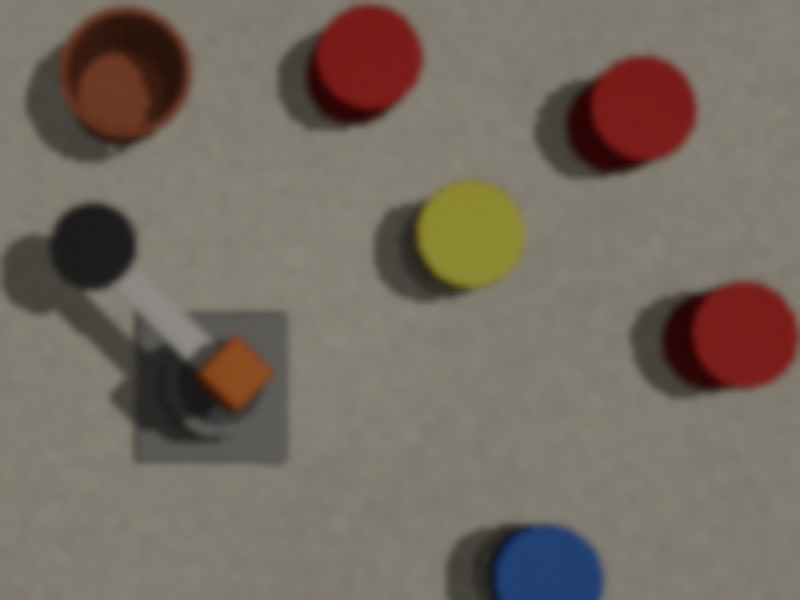

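View pics/c2.png

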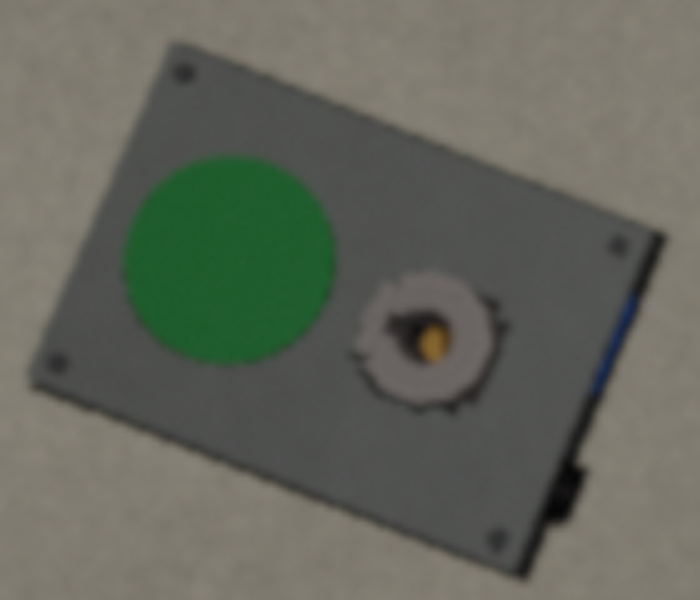

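The crop confirms it: the yellow-lidded jar at (470,235) in the crop stands clear between the reds. In the second crop the hub is at (428,340) with its keyway pointing left towards the pad. Next I fly over the shaker for a wrist view.

```bash
cat >> h.py <<'E'
def plan(p,yaw,step=0.06,tw=0.18,mid=None,n=None):
    s=monitor.observe(); c=np.array(s['tool_pos']); rot=R.from_euler('xyz',s['tool_rot']).as_matrix()
    y0=np.arctan2(rot[1,0],rot[0,0]); d=np.array(p)-c; dy=(yaw-y0+np.pi)%(2*np.pi)-np.pi
    n=n or int(max(np.ceil(np.linalg.norm(d)/step),np.ceil(abs(dy)/tw),1)); rows=[]
    for i in range(n):
        M=R.from_euler('z',dy*i/n).as_matrix()@rot
        rows.append([[float(round(v,4)) for v in M.T@(d/n)],float(round(-dy/n,4))])
    print('t',round(s['time'],2),'pos',c.round(4),'rot',np.array(s['tool_rot']).round(4),'F',np.array(s['contact_force']).round(1),'n',n)
    for k in range(0,n,10): print(str(rows[k:k+10]).replace(' ',''))
E
python3 - <<'E'
from h import *
ci=eyes.camera_info('wrist'); r,_=cv2.Rodrigues(ci['rvec']); print(ci['K'], 'campos',-r.T@ci['tvec'],'\n',r)
plan((.50,.14,.25),1.22)
E
```

```text
[[333.05341995   0.         317.26846466]
 [  0.         333.05341995 235.65697628]
 [  0.           0.           1.        ]] campos [0.10269677 0.51938014 0.38453926] 
 [[ 3.24239488e-01  9.45974899e-01 -4.95334868e-04]
 [ 9.11489365e-01 -3.12279152e-01  2.67710420e-01]
 [ 2.53092654e-01 -8.72537819e-02 -9.63499292e-01]]
t 0.2 pos [0.1699 0.4965 0.2263] rot [-3.1407e+00 -2.0000e-04  2.8118e+00] F [-1.  -0.1  0.5] n 9
[[[-0.0475,-0.0256,-0.0026],0.1769],[[-0.0513,-0.0168,-0.0026],0.1769],[[-0.0535,-0.0076,-0.0026],0.1769],[[-0.0539,0.002,-0.0026],0.1769],[[-0.0528,0.0114,-0.0026],0.1769],[[-0.0499,0.0205,-0.0027],0.1769],[[-0.0455,0.029,-0.0027],0.1769],[[-0.0397,0.0366,-0.0027],0.1769],[[-0.0327,0.043,-0.0027],0.1769]]
```

Run:
```python
from h import *
plan((.58,.18,.25),1.22)
```

```text
t 0.2 pos [0.1699 0.4965 0.2263] rot [-3.1407e+00 -2.0000e-04  2.8118e+00] F [-1.  -0.1  0.5] n 9
[[[-0.0545,-0.0185,-0.0026],0.1769],[[-0.0569,-0.0086,-0.0026],0.1769],[[-0.0575,0.0015,-0.0026],0.1769],[[-0.0564,0.0116,-0.0026],0.1769],[[-0.0535,0.0213,-0.0027],0.1769],[[-0.0489,0.0304,-0.0027],0.1769],[[-0.0427,0.0385,-0.0027],0.1769],[[-0.0353,0.0455,-0.0027],0.1769],[[-0.0268,0.051,-0.0027],0.1769]]
```

Emit:
carry_out --targets '[[[-0.0545,-0.0185,-0.003],0.177],[[-0.057,-0.0085,-0.003],0.177],[[-0.0575,0.0015,-0.003],0.177],[[-0.0565,0.0115,-0.003],0.177],[[-0.0535,0.0215,-0.003],0.177],[[-0.049,0.0305,-0.003],0.177],[[-0.0425,0.0385,-0.003],0.177],[[-0.0355,0.0455,-0.003],0.177],[[-0.027,0.051,-0.003],0.177],[[0,0,0],0]]' --fingers 0

```text
time: 1.45
tool_pos: [0.5852, 0.161, 0.2513]
tool_rot: [-3.14, 0.002, 1.169]
contact_force: [-1.9, -0.2, -0.3]
opening: 0.092
```

Run:
```python
from h import *
im,ci=snap('wrist','w1.png')
np.savez('w1.npz',**{k:np.array(v) for k,v in ci.items()})
plan((.58,.18,.25),1.22)
```

```text
t 1.5 pos [0.5837 0.1626 0.2514] rot [-3.1386e+00  1.7000e-03  1.1725e+00] F [-0.5 -0.4  0.1] n 1
[[[0.0146,-0.0102,0.0014],-0.0475]]
```

View pics/w1.png

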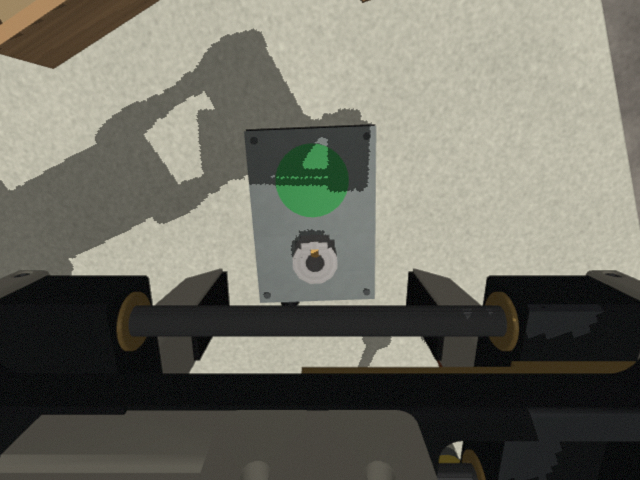

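The wrist view shows the pad at about (312,180), the hub at (315,262), and the case corners at (247,130), (375,125), (374,298) and (261,302).

Run:
```python
from h import *
im=cv2.cvtColor(cv2.imread('pics/w1.png'),cv2.COLOR_BGR2RGB); ci=dict(np.load('w1.npz'))
hsv=cv2.cvtColor(im,cv2.COLOR_RGB2HSV); m=cv2.inRange(hsv,(50,90,20),(80,255,255)); m=cv2.morphologyEx(m,cv2.MORPH_CLOSE,np.ones((5,5)))
c=max(cv2.findContours(m,0,1)[0],key=cv2.contourArea); e=cv2.fitEllipse(cv2.convexHull(c)); print(e, ray(ci,e[0],.044))
P=[ray(ci,q[0],.044)[:2] for q in c]; (cx,cy),r=cv2.minEnclosingCircle(np.array(P,np.float32)); print('pad circ',cx,cy,r)
crop=cv2.resize(cv2.cvtColor(im[225:305,275:355],cv2.COLOR_RGB2BGR),(640,640),interpolation=cv2.INTER_CUBIC)[:600];cv2.imwrite('pics/w1h.png',crop)
crop=cv2.resize(cv2.cvtColor(im[110:310,230:390],cv2.COLOR_RGB2BGR),(480,600),interpolation=cv2.INTER_CUBIC);cv2.imwrite('pics/w1s.png',crop)
```

```text
((311.5632629394531, 179.79385375976562), (72.93746948242188, 73.45487976074219), 170.10313415527344) [0.59311145 0.19372217 0.044     ]
pad circ 0.5926996469497681 0.19256947934627533 0.03992685303092003
```

View pics/w1h.png

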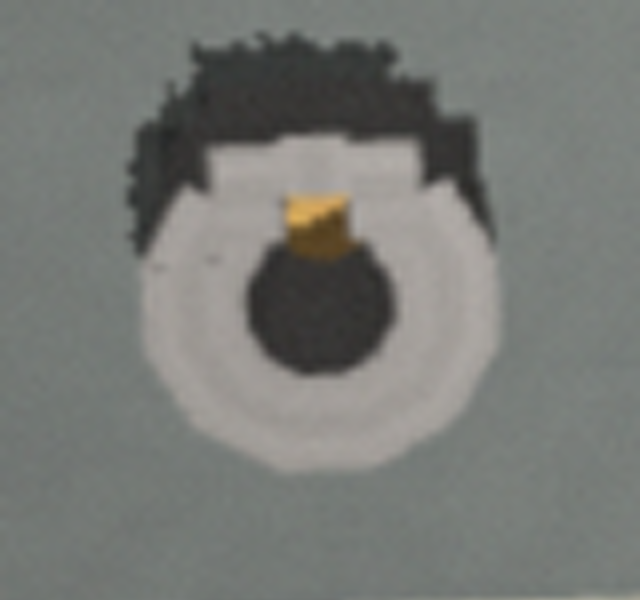

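View pics/w1s.png

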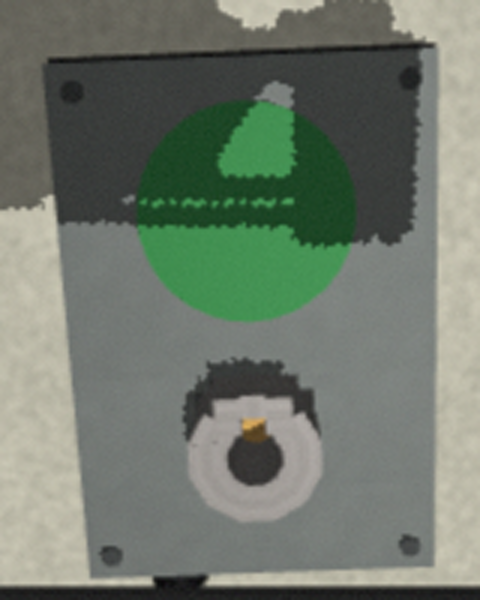

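Run:
```python
from h import *
ci=dict(np.load('w1.npz'))
h=ray(ci,(314.6,262.3),.07); print('hub',h)
S=[ray(ci,(230+u/3-.33,110+v/3-.33),.04)[:2] for u,v in ((71,91),(409,78),(410,545),(111,556))]
print(S)
f=lambda a,b:np.degrees(np.arctan2(*(b-a)[::-1]))
print('long',f(S[3],S[0]),f(S[2],S[1]),'short',f(S[1],S[0])-90,f(S[2],S[3])-90, 'len',[np.linalg.norm(S[i]-S[(i+1)%4]) for i in range(4)])
p=np.array([.5927,.1926]);print('hub-pad',f(h[:2],p),np.linalg.norm(p-h[:2]))
C=np.mean(S,0); print('case centre',C)
for a in (69,70,71): print(C-.04*np.array([np.cos(np.radians(a)),np.sin(np.radians(a))]))
plan((.60,-.15,.25),1.3)
```

```text
hub [0.56263033 0.11345645 0.07      ]
[array([0.55237361, 0.25630059]), array([0.6644967, 0.2134391]), array([0.60092107, 0.0447802 ]), array([0.48802724, 0.08744149])]
long 69.1398844127272 69.34616959422907 short 69.07955738838706 69.29899015697492 len [np.float64(0.1200362174820477), np.float64(0.18024340782018808), np.float64(0.12068555522862706), np.float64(0.1807037599401508)]
hub-pad 69.19629550149394 0.08466336778103267
case centre [0.57645465 0.15049035]
[0.56211994 0.11314713]
[0.56277385 0.11290264]
[0.56343193 0.1126696 ]
t 1.5 pos [0.5837 0.1626 0.2514] rot [-3.1386e+00  1.7000e-03  1.1725e+00] F [-0.5 -0.4  0.1] n 6
[[[-0.047,0.0227,0.0002],-0.0213],[[-0.0474,0.0217,0.0002],-0.0213],[[-0.0479,0.0207,0.0003],-0.0213],[[-0.0483,0.0197,0.0003],-0.0213],[[-0.0487,0.0186,0.0003],-0.0213],[[-0.0491,0.0176,0.0003],-0.0213]]
```

Run:
```python
from h import *
plan((.58,-.2,.25),1.3)
```

```text
t 1.5 pos [0.5837 0.1626 0.2514] rot [-3.1386e+00  1.7000e-03  1.1725e+00] F [-0.5 -0.4  0.1] n 7
[[[-0.0479,0.0196,0.0002],-0.0182],[[-0.0483,0.0187,0.0002],-0.0182],[[-0.0486,0.0178,0.0002],-0.0182],[[-0.0489,0.017,0.0002],-0.0182],[[-0.0492,0.0161,0.0002],-0.0182],[[-0.0495,0.0152,0.0002],-0.0182],[[-0.0498,0.0143,0.0002],-0.0182]]
```

Emit:
carry_out --targets '[[[-0.048,0.0195,0],-0.018],[[-0.0485,0.0185,0],-0.018],[[-0.0485,0.018,0],-0.018],[[-0.049,0.017,0],-0.018],[[-0.049,0.016,0],-0.018],[[-0.0495,0.015,0],-0.018],[[-0.05,0.0145,0],-0.018],[[0,0,0],0]]'

```text
time: 2.5
tool_pos: [0.5792, -0.1981, 0.2502]
tool_rot: [-3.134, -0.002, 1.328]
contact_force: [0.2, 0.5, 0.1]
opening: 0.0921
```

Run:
```python
from m import *
im,ci=snap('wrist','w2.png')
np.savez('w2.npz',**{k:np.array(v) for k,v in ci.items()})
a,s=cen(im,(22,120,40),(35,255,255)); print(a,s,ray(ci,a,.06))
plan((.58,-.2,.25),1.3)
```

```text
[351.29858657 249.4163722 ] [ 329  226   46   47 1698] [ 0.60529402 -0.2459284   0.06      ]
t 2.55 pos [ 0.5793 -0.196   0.2503] rot [-3.1335e+00 -2.8000e-03  1.3299e+00] F [0.  1.  0.5] n 1
[[[-0.0037,0.0016,0.0003],0.0299]]
```

View pics/w2.png

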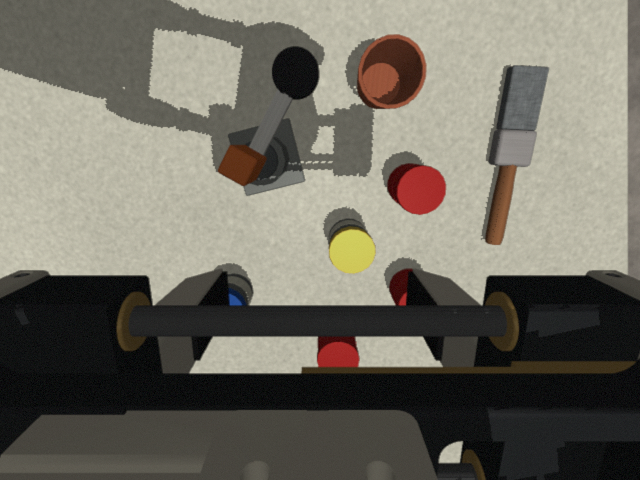

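Run:
```python
from h import *
plan((.6053,-.246,.11),1.33)
```

```text
t 2.55 pos [ 0.5793 -0.196   0.2503] rot [-3.1335e+00 -2.8000e-03  1.3299e+00] F [0.  1.  0.5] n 3
[[[-0.0142,0.0128,0.0466],-0.0],[[-0.0142,0.0128,0.0466],-0.0],[[-0.0142,0.0128,0.0466],-0.0]]
```

Emit:
carry_out --targets '[[[-0.014,0.013,0.0465],0],[[-0.014,0.013,0.0465],0],[[-0.014,0.013,0.0465],0],[[0,0,0],0]]'

```text
time: 3.05
tool_pos: [0.6088, -0.2363, 0.1095]
tool_rot: [-3.136, -0.005, 1.342]
contact_force: [0.2, 0.2, 0.3]
opening: 0.092
```

Run:
```python
from m import *
im,ci=snap('wrist','w3.png')
a,s=cen(im,(22,120,40),(35,255,255)); print(a,s,ray(ci,a,.06))
plan((.6053,-.246,.013),1.33,step=.035)
```

```text
[315.25397536 270.18141097] [ 278  233   76   73 4465] [ 0.60599556 -0.24551564  0.06      ]
t 3.1 pos [ 0.6102 -0.2364  0.1125] rot [-3.1407 -0.0043  1.3422] F [-0.5  1.   0.4] n 3
[[[-0.0036,-0.0008,0.0332],0.0041],[[-0.0036,-0.0008,0.0332],0.0041],[[-0.0036,-0.0008,0.0332],0.0041]]
```

View pics/w3.png

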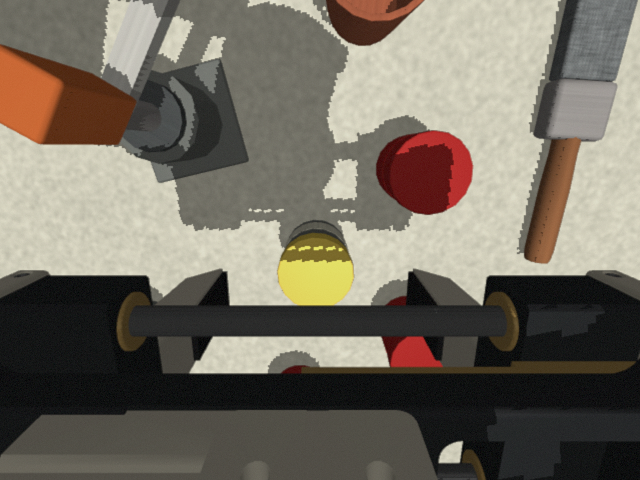

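The lid at (315,270) is centred between the fingers. Descend and grip.

Emit:
carry_out --targets '[[[-0.0035,-0.001,0.033],0],[[-0.0035,-0.001,0.033],0],[[-0.003,0,0.03],0],[[0,0,0],0]]'

```text
time: 3.6
tool_pos: [0.6129, -0.2406, 0.028]
tool_rot: [3.125, -0.001, 1.35]
contact_force: [-0.5, 0.5, 0.5]
opening: 0.0914
```

Run:
```python
from h import *
plan((.6055,-.246,.013),1.33,step=.035)
```

```text
t 3.6 pos [ 0.6129 -0.2406  0.028 ] rot [ 3.1249e+00 -1.3000e-03  1.3502e+00] F [-0.5  0.5  0.5] n 1
[[[-0.0069,-0.0063,0.0149],0.0202]]
```

Emit:
carry_out --targets '[[[-0.006,-0.006,0.012],0],[[0,0,0],0],[[0,0,0],0]]'

```text
time: 3.98
tool_pos: [0.6087, -0.2453, 0.0218]
tool_rot: [3.116, 0.001, 1.352]
contact_force: [0.3, 0.4, -0.6]
opening: 0.092
```

Run:
```python
from h import *
plan((.6055,-.246,.013),1.33,step=.035)
```

```text
t 3.98 pos [ 0.6087 -0.2453  0.0218] rot [3.1158e+00 1.1000e-03 1.3521e+00] F [ 0.3  0.4 -0.6] n 1
[[[-0.0014,-0.0032,0.0087],0.0221]]
```

Run:
```python
from h import *
s=monitor.observe(); q=s['qpos']; print(q.round(4), q[1]+q[2]+q[4]-np.pi, s['tool_rot'],s['qvel'].round(4))
eyes.read_camera('wrist')
s=monitor.observe(); q=s['qpos']; print(q.round(4), q[1]+q[2]+q[4]-np.pi, s['tool_rot'],s['tool_pos'],s['qvel'].round(4))
```

```text
[-0.5028  0.7683  1.3831  0.0075  0.9652 -0.2883] -0.024996492218246402 [3.11584836e+00 1.05914661e-03 1.35206256e+00] [-0.0027 -0.0056  0.0104 -0.0005  0.0048 -0.0018]
[-0.5029  0.7685  1.3833  0.0075  0.9652 -0.2883] -0.024582018159796437 [3.11625600e+00 9.77265357e-04 1.35202385e+00] [ 0.6085643  -0.24530472  0.021659  ] [-0.0017  0.008   0.0009 -0.0002 -0.0022  0.0006]
```

Emit:
carry_out --targets '[[[-0.001,-0.003,0.01],0],[[0,0,0],0]]'

```text
time: 4.28
tool_pos: [0.6055, -0.2458, 0.0113]
tool_rot: [3.116, 0.001, 1.352]
contact_force: [-0.1, 0.6, 0.1]
opening: 0.0917
```

Run:
```python
from h import *
plan((.6055,-.246,.013),1.33,step=.035)
eyes.read_camera('wrist')
plan((.6055,-.246,.013),1.33,step=.035)
```

```text
t 4.28 pos [ 0.6055 -0.2458  0.0113] rot [3.1159e+00 1.1000e-03 1.3520e+00] F [-0.1  0.6  0.1] n 1
[[[-0.0002,0.0001,-0.0017],0.022]]
t 4.33 pos [ 0.6061 -0.246   0.0118] rot [3.1147e+00 1.4000e-03 1.3520e+00] F [-0.2 -0.7 -0.7] n 1
[[[-0.0002,-0.0005,-0.0012],0.022]]
```

Emit:
carry_out --targets '[[[0,0,0],0],[[0,0,0],0],[[0,0,0],0],[[0,0,0],0],[[0,0,0],0],[[0,0,0],0]]' --fingers 1 --grip_force 20

```text
time: 5.08
tool_pos: [0.6063, -0.2461, 0.012]
tool_rot: [3.115, 0.001, 1.352]
contact_force: [-0.1, 0.4, -0.6]
opening: 0.0515
```

Emit:
carry_out --targets '[[[0,0,-0.01],0],[[0,0,-0.03],0],[[0,0,-0.04],0],[[0,0,-0.04],0],[[0,0,-0.04],0],[[0,0,-0.04],0],[[0,0,0],0]]'

```text
time: 5.95
tool_pos: [0.5999, -0.2439, 0.2194]
tool_rot: [3.117, 0.001, 1.352]
contact_force: [-0.2, -0.1, -2.2]
opening: 0.0516
```

Run:
```python
from h import *
plan((.5927,.1926,.22),1.208,step=.05)
im,ci=snap('wrist','w4.png')
```

```text
t 5.95 pos [ 0.5999 -0.2439  0.2194] rot [3.117e+00 5.000e-04 1.352e+00] F [-0.2 -0.1 -2.2] n 9
[[[0.0472,-0.0113,-0.0004],0.016],[[0.047,-0.0121,-0.0004],0.016],[[0.0468,-0.0128,-0.0004],0.016],[[0.0466,-0.0136,-0.0004],0.016],[[0.0464,-0.0143,-0.0004],0.016],[[0.0461,-0.015,-0.0005],0.016],[[0.0459,-0.0158,-0.0005],0.016],[[0.0456,-0.0165,-0.0005],0.016],[[0.0453,-0.0172,-0.0005],0.016]]
```

View pics/w4.png

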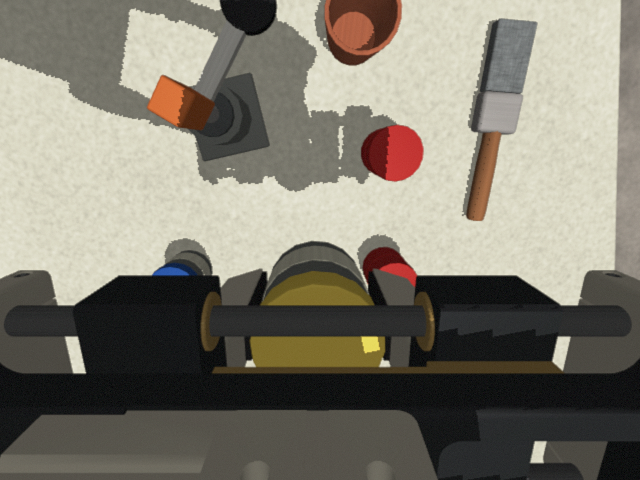

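The jar is in hand, with its lid at (315,330), and the neighbours are undisturbed. Carry it over the pad.

Emit:
carry_out --targets '[[[0.047,-0.011,0],0.016],[[0.047,-0.012,0],0.016],[[0.047,-0.013,0],0.016],[[0.0465,-0.0135,0],0.016],[[0.0465,-0.0145,0],0.016],[[0.046,-0.015,0],0.016],[[0.046,-0.016,0],0.016],[[0.0455,-0.0165,0],0.016],[[0.0455,-0.017,0],0.016],[[0,0,0],0]]'

```text
time: 7.25
tool_pos: [0.5829, 0.2066, 0.1944]
tool_rot: [-3.127, 0.007, 1.2]
contact_force: [0.1, -0.9, -2.2]
opening: 0.0514
```

Run:
```python
from h import *
plan((.5927,.1926,.12),1.208,step=.03)
```

```text
t 7.25 pos [0.5829 0.2066 0.1944] rot [-3.1273  0.0066  1.2001] F [ 0.1 -0.9 -2.2] n 3
[[[-0.003,0.0051,0.0248],-0.0026],[[-0.003,0.0051,0.0248],-0.0026],[[-0.003,0.0051,0.0248],-0.0026]]
```

Emit:
carry_out --targets '[[[-0.003,0.005,0.025],0],[[-0.003,0.005,0.025],0],[[-0.003,0.005,0.025],0],[[0,0,0],0],[[0,0,0],0]]'

```text
time: 7.88
tool_pos: [0.5891, 0.1886, 0.1114]
tool_rot: [-3.119, 0.014, 1.2]
contact_force: [0.0, -0.7, -1.6]
opening: 0.0513
```

Run:
```python
from h import *
plan((.5927,.1926,.07),1.208,step=.03)
im,ci=snap('scene','s4.png')
```

```text
t 7.88 pos [0.5891 0.1886 0.1114] rot [-3.1185  0.0141  1.2001] F [ 0.  -0.7 -1.6] n 2
[[[0.0028,0.0014,0.0206],-0.004],[[0.0028,0.0015,0.0206],-0.004]]
```

View pics/s4.png

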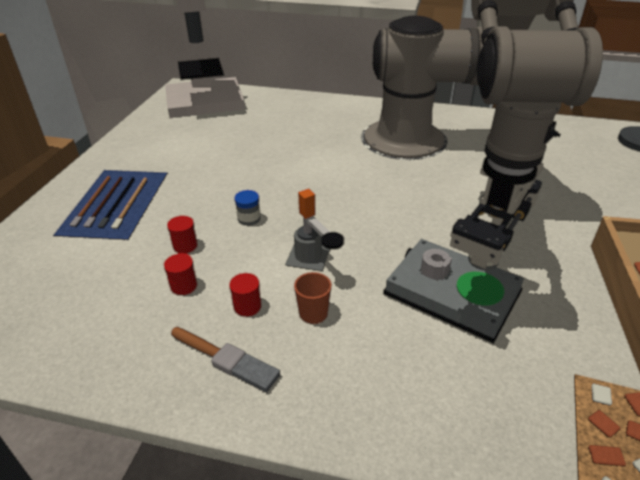

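The jar is hidden behind the gripper at about (485,250), above the pad. Everything else is unchanged.

Emit:
carry_out --targets '[[[0.003,0.0015,0.015],0],[[0.003,0.0015,0.015],0],[[0,0,0.01],0],[[0,0,0],0],[[0,0,0],0]]'

```text
time: 8.55
tool_pos: [0.5936, 0.1937, 0.0696]
tool_rot: [-3.12, 0.013, 1.201]
contact_force: [0.5, 0.4, -2.0]
opening: 0.0513
```

Run:
```python
from h import *
plan((.5927,.1926,.057),1.208,step=.03)
```

```text
t 8.55 pos [0.5936 0.1937 0.0696] rot [-3.1201  0.0131  1.2008] F [ 0.5  0.4 -2. ] n 1
[[[-0.0012,-0.0001,0.0126],-0.0072]]
```

Emit:
carry_out --targets '[[[-0.001,0,0.006],0],[[0,0,0.004],0],[[0,0,0.002],0],[[0,0,0],0]]'

```text
time: 9.05
tool_pos: [0.5933, 0.1927, 0.0576]
tool_rot: [-3.121, 0.012, 1.201]
contact_force: [0.7, 0.4, -3.1]
opening: 0.0517
```

Emit:
carry_out --targets '[[[0,0,0.002],0],[[0,0,0],0]]'

```text
time: 9.3
tool_pos: [0.5937, 0.1929, 0.0572]
tool_rot: [-3.123, 0.011, 1.201]
contact_force: [-0.2, -0.2, -1.7]
opening: 0.0514
```

Emit:
carry_out --targets '[[[0,0,0.002],0],[[0,0,0.001],0],[[0,0,0],0]]'

```text
time: 9.68
tool_pos: [0.594, 0.193, 0.057]
tool_rot: [-3.125, 0.01, 1.201]
contact_force: [-0.6, -0.2, -2.2]
opening: 0.0513
```

Emit:
carry_out --targets '[[[0,0,0.003],0],[[0,0,0.003],0]]'

```text
time: 9.93
tool_pos: [0.5936, 0.1939, 0.0558]
tool_rot: [-3.125, 0.009, 1.201]
contact_force: [-10.1, -2.9, 25.1]
opening: 0.0514
```

Firm contact. Ease off and open.

Emit:
carry_out --targets '[[[0,0,-0.001],0],[[0,0,0],0]]'

```text
time: 10.18
tool_pos: [0.5939, 0.1941, 0.0572]
tool_rot: [-3.126, 0.008, 1.202]
contact_force: [0.8, -0.6, -2.2]
opening: 0.0508
```

Emit:
carry_out --targets '[[[0,0,0],0],[[0,0,0],0],[[0,0,0],0],[[0,0,0],0],[[0,0,0],0]]' --fingers 0

```text
time: 10.8
tool_pos: [0.5941, 0.1939, 0.0561]
tool_rot: [-3.126, 0.008, 1.201]
contact_force: [0.8, -0.0, -0.1]
opening: 0.0909
```

Run:
```python
from h import *
plan((.593,.194,.2),1.208,step=.05)
im,ci=snap('wrist','w5.png')
```

```text
t 10.8 pos [0.5941 0.1939 0.0561] rot [-3.126   0.0083  1.2013] F [ 0.8 -0.  -0.1] n 3
[[[-0.0005,-0.0011,-0.0479],-0.0022],[[-0.0005,-0.0011,-0.0479],-0.0022],[[-0.0005,-0.0011,-0.0479],-0.0022]]
```

View pics/w5.png

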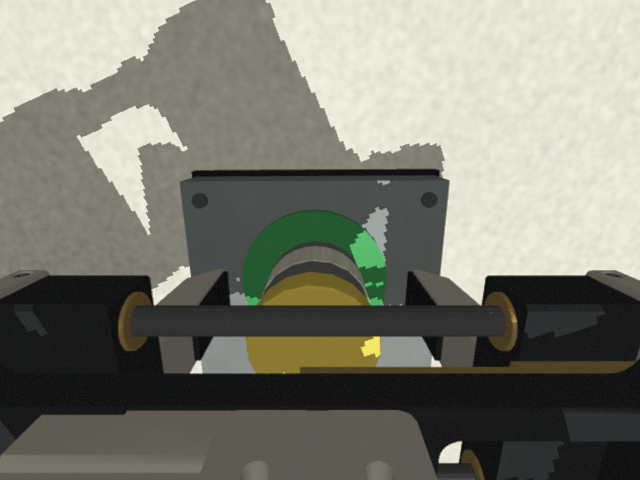

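The jar stands on the pad, with its foot near (315,265) inside the green ring. Retreat straight up.

Emit:
carry_out --targets '[[[0,0,-0.02],0],[[0,0,-0.04],0],[[0,0,-0.05],0],[[0,0,-0.05],0],[[0,0,-0.03],0],[[0,0,0],0]]'

```text
time: 11.6
tool_pos: [0.5972, 0.1942, 0.2512]
tool_rot: [-3.125, 0.009, 1.201]
contact_force: [-0.4, 0.1, 0.0]
opening: 0.0919
```

Run:
```python
from m import *
im,ci=snap('wrist','w6.png')
a,s=cen(im,(22,120,40),(35,255,255)); print(a,s,ray(ci,a,.104))
plan((.55,-.09,.26),.83,step=.05)
```

```text
[316.11896552 223.11939655] [ 289  196   55   55 2320] [0.5940646  0.19326506 0.104     ]
t 11.65 pos [0.5965 0.1941 0.2495] rot [-3.1221  0.0108  1.2012] F [ 0.2 -0.4 -0.8] n 6
[[[-0.047,0.0099,-0.0014],0.0619],[[-0.0463,0.0127,-0.0015],0.0619],[[-0.0454,0.0156,-0.0016],0.0619],[[-0.0443,0.0183,-0.0016],0.0619],[[-0.0431,0.021,-0.0017],0.0619],[[-0.0417,0.0237,-0.0018],0.0619]]
```

View pics/w6.png

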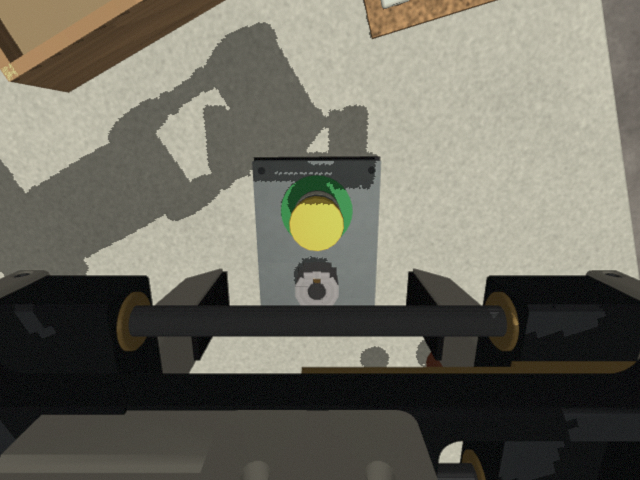

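The jar lid at (316,223) puts the jar within 1.5 mm of the pad centre. Now to the post.

Emit:
carry_out --targets '[[[-0.047,0.01,-0.0015],0.062],[[-0.0465,0.0125,-0.0015],0.062],[[-0.0455,0.0155,-0.0015],0.062],[[-0.0445,0.0185,-0.0015],0.062],[[-0.043,0.021,-0.0015],0.062],[[-0.0415,0.0235,-0.002],0.062],[[0,0,0],0],[[0,0,0],0]]'

```text
time: 12.65
tool_pos: [0.5409, -0.0964, 0.2445]
tool_rot: [-3.105, 0.032, 0.82]
contact_force: [0.5, 0.8, 0.2]
opening: 0.0919
```

Run:
```python
from m import *
im,ci=snap('wrist','w7.png'); np.savez('w7.npz',**{k:np.array(v) for k,v in ci.items()})
plan((.55,-.09,.26),.83,step=.05)
```

```text
t 12.7 pos [ 0.541  -0.0962  0.2445] rot [-3.1056  0.0325  0.8205] F [ 0.  -0.   0.4] n 1
[[[0.0102,0.0018,-0.0159],-0.0095]]
```

View pics/w7.png

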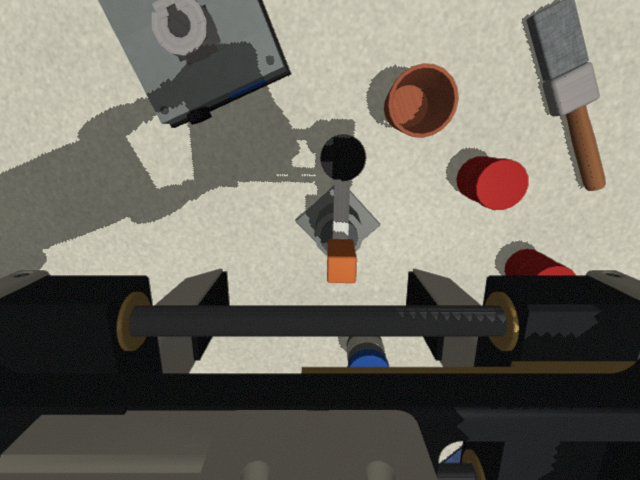

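Run:
```python
from m import *
s=monitor.observe(); q=s['qpos']; print(q.round(4), q[1]+q[2]+q[4]-np.pi)
rot=R.from_euler('xyz',s['tool_rot']).as_matrix(); print('tool z',rot[:,2])
im=cv2.imread('pics/w7.png'); cv2.imwrite('pics/w7c.png',cv2.resize(im[130:290,280:400],(450,600),interpolation=cv2.INTER_CUBIC))
```

```text
[-0.3074  0.403   1.3826 -0.0142  1.4025  0.4462] 0.046507110927936246
tool z [-4.85120397e-02  7.63659844e-04 -9.98822306e-01]
```

View pics/w7c.png

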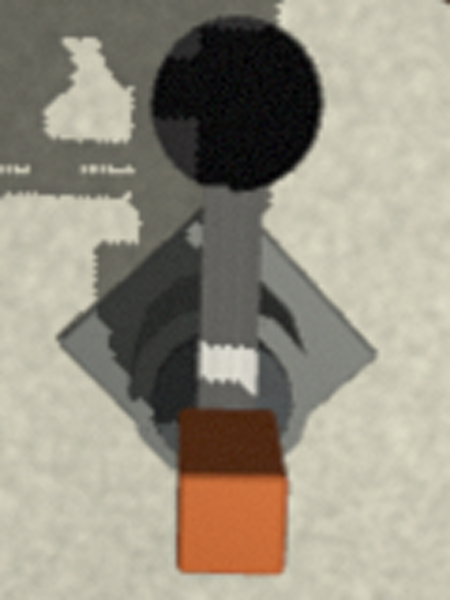

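Tilt has drifted to 2.7°, towards the base in the arm plane. It seems to follow fast radial motion, so I test a fast outward move to see whether it can be taken back.

Emit:
carry_out --targets '[[[0.027,0.042,-0.0025],0],[[0.027,0.042,-0.0025],0],[[0.027,0.042,-0.0025],0],[[0,0,0],0]]'

```text
time: 13.2
tool_pos: [0.6917, -0.1159, 0.2393]
tool_rot: [-3.098, 0.035, 0.83]
contact_force: [-1.2, 0.0, -0.1]
opening: 0.0918
```

```bash
cat > t.py <<'E'
from h import *
s=monitor.observe(); q=s['qpos']; rot=R.from_euler('xyz',s['tool_rot']).as_matrix(); print(s['time'],s['tool_pos'].round(4),q.round(4), 'sum',round(q[1]+q[2]+q[4]-np.pi,4),'toolz',rot[:,2].round(4),'yaw',s['tool_rot'][2])
E
python3 t.py
```

```text
13.2 [ 0.6917 -0.1159  0.2393] [-0.2699  0.7238  0.8437 -0.0116  1.6289  0.4714] sum 0.0549 toolz [-0.056   0.0034 -0.9984] yaw 0.8298539602935251
```

Emit:
carry_out --targets '[[[-0.027,-0.042,0.0025],0],[[-0.027,-0.042,0.0025],0],[[-0.027,-0.042,0.0025],0]]'

```text
time: 13.58
tool_pos: [0.54, -0.0859, 0.2349]
tool_rot: [-3.092, 0.038, 0.837]
contact_force: [0.2, -0.6, 0.6]
opening: 0.0918
```

```bash
python3 t.py; python3 -c "
from h import *
eyes.read_camera('wrist');eyes.read_camera('wrist')";python3 t.py
```

```text
13.575 [ 0.54   -0.0859  0.2349] [-0.2905  0.4129  1.3945 -0.0129  1.3949  0.4473] sum 0.0606 toolz [-0.0617  0.0051 -0.9981] yaw 0.8365511236867562
13.675 [ 0.5359 -0.0845  0.2348] [-0.2902  0.4088  1.4017 -0.0129  1.398   0.4473] sum 0.0669 toolz [-0.0677  0.007  -0.9977] yaw 0.8369654313173491
```

```bash
python3 -c "
from h import *
plan((.43,-.03,.24),.83,step=.03)"
```

```text
t 13.68 pos [ 0.5359 -0.0845  0.2348] rot [-3.0866  0.0402  0.837 ] F [ 1.  -0.1 -0.3] n 4
[[[-0.0077,-0.0288,0.0006],0.0017],[[-0.0077,-0.0288,0.0006],0.0017],[[-0.0078,-0.0288,0.0006],0.0017],[[-0.0078,-0.0288,0.0006],0.0017]]
```

Emit:
carry_out --targets '[[[-0.008,-0.029,0],0],[[-0.008,-0.029,0],0],[[-0.008,-0.029,0],0],[[-0.004,-0.015,0],0],[[0,0,0],0]]'

```text
time: 14.3
tool_pos: [0.4363, -0.0314, 0.243]
tool_rot: [-3.09, 0.038, 0.844]
contact_force: [0.8, 0.8, -0.3]
opening: 0.0915
```

```bash
python3 t.py
```

```text
14.3 [ 0.4363 -0.0314  0.243 ] [-0.2405  0.2051  1.6699 -0.0096  1.33    0.4901] sum 0.0634 toolz [-0.0637  0.006  -0.9979] yaw 0.8437115131821773
```

Emit:
carry_out --targets '[[[0,0,0.045],0],[[0,0,0.045],0],[[0,0,0.045],0],[[0,0,0],0],[[0,0,0],0]]'

```text
time: 14.92
tool_pos: [0.4345, -0.0324, 0.1071]
tool_rot: [-3.099, 0.033, 0.844]
contact_force: [1.2, -0.8, 0.8]
opening: 0.0919
```

```bash
python3 t.py
```

```text
14.925 [ 0.4345 -0.0324  0.1071] [-0.2435  0.3588  1.882  -0.0119  0.9542  0.491 ] sum 0.0534 toolz [-0.0541  0.0034 -0.9985] yaw 0.8441561385666974
```

Emit:
carry_out --targets '[[[0,0,-0.04],0],[[0,0,-0.04],0],[[0,0,-0.04],0],[[0,0,-0.04],0]]'

```text
time: 15.42
tool_pos: [0.4451, -0.0335, 0.2771]
tool_rot: [-3.105, 0.03, 0.844]
contact_force: [1.0, 0.3, 0.4]
opening: 0.0919
```

```bash
python3 t.py
```

```text
15.425 [ 0.4451 -0.0335  0.2771] [-0.2402  0.1865  1.5967 -0.0097  1.405   0.4891] sum 0.0465 toolz [-0.0475  0.0018 -0.9989] yaw 0.8439428929176163
```

Emit:
carry_out --targets '[[[0,0,0.062],0],[[0,0,0.062],0],[[0,0,0.062],0],[[0,0,0],0]]'

```text
time: 15.92
tool_pos: [0.4483, -0.0361, 0.1013]
tool_rot: [-3.132, 0.016, 0.844]
contact_force: [0.9, 0.1, 0.1]
opening: 0.0918
```

```bash
python3 t.py
```

```text
15.925 [ 0.4483 -0.0361  0.1013] [-0.2441  0.3708  1.8821 -0.0123  0.9046  0.4909] sum 0.0159 toolz [-0.0177 -0.0056 -0.9998] yaw 0.8436196852152531
```

Emit:
carry_out --targets '[[[0,0,-0.04],0],[[0,0,-0.04],0],[[0,0,-0.04],0],[[0,0,-0.03],0],[[0,0,0],0]]'

```text
time: 16.55
tool_pos: [0.4563, -0.0363, 0.2763]
tool_rot: [3.127, 0.003, 0.844]
contact_force: [-0.1, 0.3, -0.2]
opening: 0.0914
```

```bash
python3 t.py
```

```text
16.55 [ 0.4563 -0.0363  0.2763] [-0.2403  0.1738  1.614  -0.0097  1.3424  0.4888] sum -0.0114 toolz [ 0.0089 -0.0119 -0.9999] yaw 0.8437316689396284
```

Run:
```python
from h import *
ci=dict(np.load('w7.npz')); f=lambda u,v:(280+u/3.75-.37,130+v/3.75-.37)
g=ray(ci,f(232,523),.151); d=ray(ci,f(237,104),.103); print(g,d,np.linalg.norm((d-g)[:2]),np.degrees(np.arctan2(*(d-g)[1::-1])))
for a in ((180,475),(285,475),(285,573),(178,573)): print(ray(ci,f(*a),.151))
# holder foot corners
for a in ((60,338),(375,352)): print('foot',ray(ci,f(*a),0.0))
plan((.5345,-.1295,.20),.82,step=.03)
```

```text
[ 0.53381262 -0.12905348  0.151     ] [ 0.59231787 -0.06792951  0.103     ] 0.08461089758272883 46.25402043964825
[ 0.53300793 -0.11339203  0.151     ]
[ 0.54948138 -0.12839698  0.151     ]
[ 0.53448177 -0.14555908  0.151     ]
[ 0.51721408 -0.12993418  0.151     ]
foot [ 0.49683779 -0.09258615  0.        ]
foot [ 0.57024457 -0.16650383  0.        ]
t 16.55 pos [ 0.4563 -0.0363  0.2763] rot [3.127e+00 3.000e-03 8.437e-01] F [-0.1  0.3 -0.2] n 5
[[[-0.0035,0.0238,0.0156],0.0047],[[-0.0034,0.0239,0.0156],0.0047],[[-0.0033,0.0239,0.0156],0.0047],[[-0.0031,0.0239,0.0156],0.0047],[[-0.003,0.0239,0.0156],0.0047]]
```

Emit:
carry_out --targets '[[[-0.0035,0.024,0.01],0.006],[[-0.0035,0.024,0.01],0.006],[[-0.0035,0.024,0.01],0.006],[[-0.003,0.024,0.01],0.006],[[-0.003,0.024,0.01],0.006],[[0,0,0],0],[[0,0,0],0]]'

```text
time: 17.42
tool_pos: [0.5384, -0.1392, 0.2224]
tool_rot: [3.133, 0.005, 0.808]
contact_force: [-1.1, 0.9, -0.7]
opening: 0.0919
```

```bash
python3 t.py
python3 - <<'E'
from h import *
im,ci=snap('wrist','w8.png'); np.savez('w8.npz',**{k:np.array(v) for k,v in ci.items()})
plan((.534,-.1292,.16),.815,step=.02)
E
```

```text
17.425 [ 0.5384 -0.1392  0.2224] [-0.3863  0.3993  1.4493 -0.0081  1.2865  0.3784] sum -0.0065 toolz [ 0.0031 -0.0096 -0.9999] yaw 0.8082365726621095
t 17.48 pos [ 0.5383 -0.1391  0.2224] rot [3.1325 0.0049 0.8084] F [-0.1 -0.7  0.4] n 4
[[[0.0011,-0.0026,0.0156],-0.0016],[[0.0011,-0.0026,0.0156],-0.0016],[[0.0011,-0.0026,0.0156],-0.0016],[[0.0011,-0.0026,0.0156],-0.0016]]
```

View pics/w8.png

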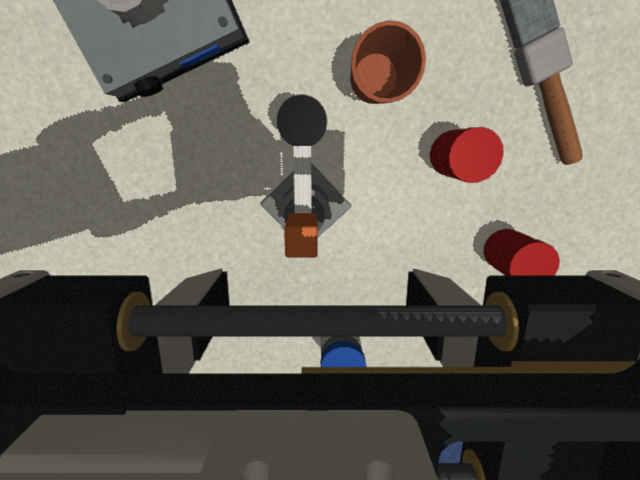

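Emit:
carry_out --targets '[[[0.001,-0.0025,0.018],0],[[0.001,-0.0025,0.018],0],[[0.001,-0.0025,0.018],0],[[0.001,-0.0025,0.018],0],[[0,0,0],0],[[0,0,0],0]]'

```text
time: 18.23
tool_pos: [0.5338, -0.1276, 0.1519]
tool_rot: [3.129, 0.003, 0.812]
contact_force: [0.5, -0.3, 0.1]
opening: 0.0916
```

```bash
python3 t.py
python3 - <<'E'
from h import *
im,ci=snap('wrist','w9.png'); np.savez('w9.npz',**{k:np.array(v) for k,v in ci.items()})
plan((.534,-.1292,.11),.815,step=.02)
E
```

```text
18.225 [ 0.5338 -0.1276  0.1519] [-0.3698  0.4495  1.5771 -0.0085  1.1041  0.3929] sum -0.011 toolz [ 0.0075 -0.011  -0.9999] yaw 0.8117992520927038
t 18.27 pos [ 0.5338 -0.1276  0.1519] rot [3.1286e+00 2.9000e-03 8.1180e-01] F [-0.5 -0.4 -0.5] n 3
[[[-0.0003,0.0003,0.014],-0.0011],[[-0.0003,0.0003,0.014],-0.0011],[[-0.0003,0.0003,0.014],-0.0011]]
```

View pics/w9.png

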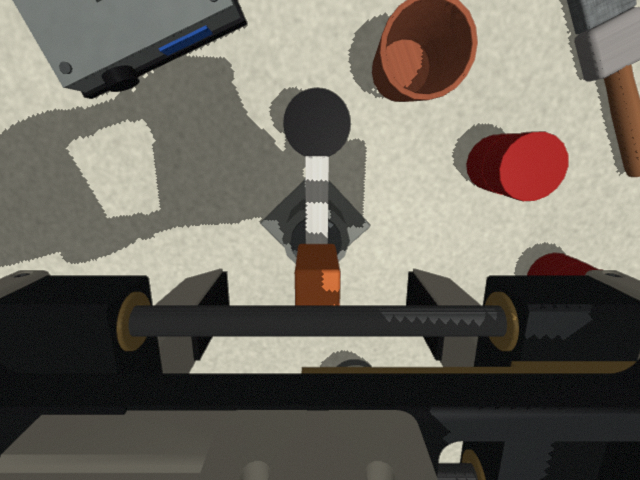

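The grip and disc are both centred at u≈317 and the arm runs straight up the image, so position and yaw are right.

Emit:
carry_out --targets '[[[0,0,0.014],0],[[0,0,0.014],0],[[0,0,0.012],0],[[0,0,0],0],[[0,0,0],0]]'

```text
time: 18.9
tool_pos: [0.5343, -0.1283, 0.1095]
tool_rot: [3.128, 0.003, 0.812]
contact_force: [-0.4, 0.4, 0.7]
opening: 0.0922
```

```bash
python3 t.py
```

```text
18.9 [ 0.5343 -0.1283  0.1095] [-0.3708  0.5     1.6258 -0.009   1.0043  0.3933] sum -0.0115 toolz [ 0.008  -0.0113 -0.9999] yaw 0.8115351344266049
```

Emit:
carry_out --targets '[[[0,0,0],0],[[0,0,0],0],[[0,0,0],0],[[0,0,0],0],[[0,0,0],0],[[0,0,0],0],[[0,0,0],0]]' --fingers 1 --grip_force 50

```text
time: 19.77
tool_pos: [0.5349, -0.1286, 0.1107]
tool_rot: [3.126, 0.002, 0.812]
contact_force: [-1.9, 1.4, -0.2]
opening: 0.0266
```

Emit:
carry_out --targets '[[[0,0,0],0],[[0,0,0],0]]'

```text
time: 20.02
tool_pos: [0.5348, -0.1285, 0.1107]
tool_rot: [3.126, 0.002, 0.812]
contact_force: [0.6, 0.8, 0.2]
opening: 0.0234
```

```bash
python3 t.py
```

```text
20.025 [ 0.5348 -0.1285  0.1107] [-0.3707  0.4985  1.6248 -0.0089  1.0049  0.3932] sum -0.0134 toolz [ 0.0098 -0.0119 -0.9999] yaw 0.8116417457185627
```

Emit:
carry_out --targets '[[[0,0,-0.01],0],[[0,0,-0.015],0],[[0,0,-0.015],0],[[0,0,-0.015],0],[[0,0,-0.015],0],[[0,0,-0.015],0],[[0,0,-0.015],0],[[0,0,0],0]]'

```text
time: 21.02
tool_pos: [0.5341, -0.1273, 0.2203]
tool_rot: [3.122, 0.0, 0.812]
contact_force: [-1.1, -0.4, -2.2]
opening: 0.024
```

```bash
python3 t.py
python3 - <<'E'
from h import *
im,ci=snap('wrist','w10.png'); np.savez('w10.npz',**{k:np.array(v) for k,v in ci.items()})
snap('scene','s10.png')
E
```

```text
21.025 [ 0.5341 -0.1273  0.2203] [-0.3691  0.3815  1.483  -0.0081  1.2592  0.3924] sum -0.0179 toolz [ 0.0139 -0.0137 -0.9998] yaw 0.811730127218371
```

View pics/w10.png

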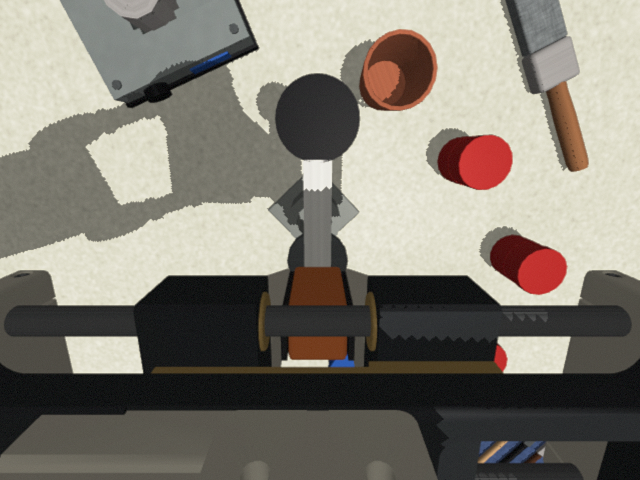

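View pics/s10.png

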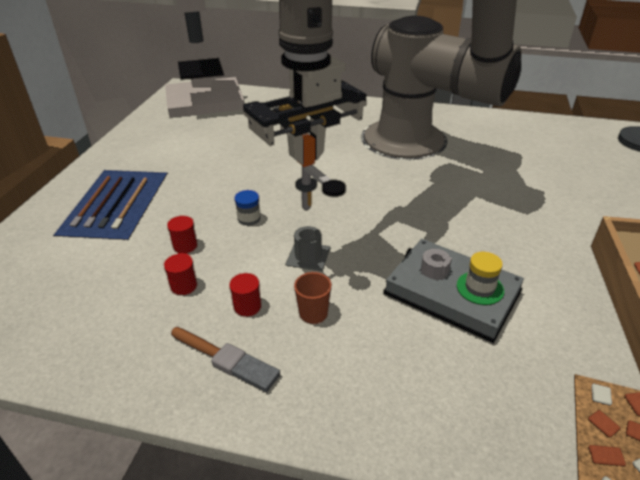

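The post is in the gripper with the disc at (317,117). The holder is empty and the jar stands on the pad at (486,280) in the scene view. I measure the post's offset in the hand, then plan the carry.

Run:
```python
from h import *
im=cv2.imread('pics/w10.png'); ci=dict(np.load('w10.npz'))
g=cv2.cvtColor(im,cv2.COLOR_BGR2GRAY); roi=np.zeros_like(g); roi[60:165,265:370]=1
m=((g<70)&(roi>0)).astype(np.uint8)
# keep only disc: erode thin things
m=cv2.morphologyEx(m,cv2.MORPH_OPEN,cv2.getStructuringElement(2,(25,25)))
c=max(cv2.findContours(m,0,1)[0],key=cv2.contourArea); e=cv2.fitEllipse(c); print(e)
s=monitor.observe(); rot=R.from_euler('xyz',s['tool_rot']).as_matrix(); p=s['tool_pos']
r,_=cv2.Rodrigues(ci['rvec']); cam=-r.T@ci['tvec'].ravel(); ct=rot.T@(cam-p); d=rot.T@r.T@np.linalg.inv(ci['K'])@np.array([*e[0],1])
for h in (.0055,.0077,.0145): print(h, ct+d*(h-ct[2])/d[2])
print('cam in tool',ct, 'rad',e[1][0]/2*((.0077-ct[2])/d[2])/333)
plan((.5625-.0014,.1133+.0014,.225),1.208,step=.03)
```

```text
((316.8531188964844, 117.14079284667969), (82.98328399658203, 85.65446472167969), 6.764795780181885)
0.0055 [0.08426634 0.00156355 0.0055    ]
0.0077 [0.08442723 0.00156803 0.0077    ]
0.0145 [0.08492455 0.00158188 0.0145    ]
cam in tool [ 0.07216359  0.00122644 -0.15998499] rad 0.01973692055245505
t 21.12 pos [ 0.5333 -0.1271  0.2186] rot [3.125e+00 1.500e-03 8.117e-01] F [-0.8  0.6 -1.5] n 9
[[[0.0216,-0.0162,-0.001],-0.044],[[0.0223,-0.0153,-0.001],-0.044],[[0.023,-0.0143,-0.001],-0.044],[[0.0236,-0.0132,-0.001],-0.044],[[0.0241,-0.0122,-0.001],-0.044],[[0.0246,-0.0111,-0.0009],-0.044],[[0.0251,-0.01,-0.0009],-0.044],[[0.0255,-0.0089,-0.0009],-0.044],[[0.0259,-0.0078,-0.0009],-0.044]]
```

Emit:
carry_out --targets '[[[0.0215,-0.016,-0.001],-0.044],[[0.0225,-0.0155,-0.001],-0.044],[[0.023,-0.0145,-0.001],-0.044],[[0.0235,-0.013,-0.001],-0.044],[[0.024,-0.012,-0.001],-0.044],[[0.0245,-0.011,-0.001],-0.044],[[0.025,-0.01,-0.001],-0.044],[[0.0255,-0.009,-0.001],-0.044],[[0.02,-0.007,-0.001],-0.044],[[0,0,0],0]]'

```text
time: 22.38
tool_pos: [0.5549, 0.1157, 0.2164]
tool_rot: [-3.14, 0.013, 1.219]
contact_force: [0.2, 0.2, -1.6]
opening: 0.0234
```

```bash
cat > a.py <<'E'
from h import *
import sys
H=np.array([.5615,.1137])
if len(sys.argv)>2: H=np.array([float(sys.argv[2]),float(sys.argv[3])])
s=monitor.observe(); rot=R.from_euler('xyz',s['tool_rot']).as_matrix(); p=s['tool_pos']
tip=p+rot[:,2]*.1047; col=p+rot[:,2]*.0547
print('t',round(s['time'],2),'tip',tip.round(4),'collar',col.round(4),'err tip xy',(tip[:2]-H).round(4),'F',s['contact_force'].round(1),'M',s['torque'].round(2),'toolz',rot[:,2].round(4),'yaw',s['tool_rot'][2].round(4))
z=float(sys.argv[1]); print('shift for tip at hub, z:',(rot.T@(np.array([*H,z])-tip)).round(4),'twist',-(1.208-s['tool_rot'][2]).round(4))
E
python3 t.py; python3 a.py .085
```

```text
22.375 [0.5549 0.1157 0.2164] [ 0.0766  0.4313  1.4157 -0.0113  1.301   0.4315] sum 0.0064 toolz [-0.0056 -0.0113 -0.9999] yaw 1.2189397349590045
t 22.38 tip [0.5543 0.1146 0.1117] collar [0.5546 0.1151 0.1617] err tip xy [-0.0072  0.0009] F [ 0.2  0.2 -1.6] M [-0.1   0.11  0.02] toolz [-0.0056 -0.0113 -0.9999] yaw 1.2189
shift for tip at hub, z: [0.002  0.0071 0.0267] twist 0.0109
```

Emit:
carry_out --targets '[[[0.001,0.0035,0.01],0.006],[[0.001,0.0035,0.01],0.005],[[0,0,0.005],0],[[0,0,0],0],[[0,0,0],0]]'

```text
time: 23.0
tool_pos: [0.5619, 0.112, 0.1879]
tool_rot: [-3.138, 0.015, 1.203]
contact_force: [-0.6, 0.1, -1.3]
opening: 0.0241
```

```bash
python3 a.py .075
python3 - <<'E'
from h import *
im,ci=snap('scene','s11.png'); b=cv2.cvtColor(im,cv2.COLOR_RGB2BGR)
cv2.imwrite('pics/s11c.png',cv2.resize(b[170:330,370:530],(600,600),interpolation=cv2.INTER_CUBIC))
im,ci=snap('wrist','w11.png')
E
```

```text
t 23.0 tip [0.5609 0.1107 0.0832] collar [0.5614 0.1113 0.1332] err tip xy [-0.0006 -0.003 ] F [-0.6  0.1 -1.3] M [-0.12  0.06 -0.03] toolz [-0.009  -0.0125 -0.9999] yaw 1.2028
shift for tip at hub, z: [ 0.0032 -0.0005  0.0081] twist -0.0052
```

View pics/s11c.png

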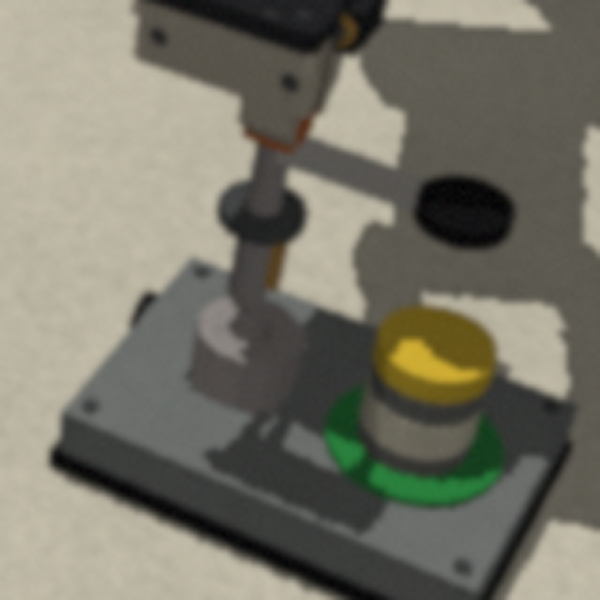

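View pics/w11.png

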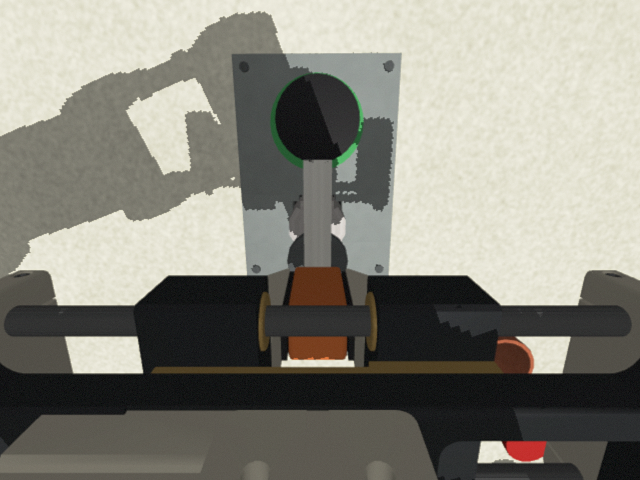

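The tip hangs just above the hub at crop (250,300), slightly back from centre, with the brass key facing the pad. Correct by about 3.5 mm and lower.

Emit:
carry_out --targets '[[[0.0035,0,0.002],-0.005],[[0,0,0.003],0],[[0,0,0],0]]'

```text
time: 23.48
tool_pos: [0.5633, 0.1158, 0.1832]
tool_rot: [-3.139, 0.014, 1.209]
contact_force: [-0.1, -0.5, -2.6]
opening: 0.0238
```

```bash
python3 a.py .065
```

```text
t 23.48 tip [0.5625 0.1145 0.0785] collar [0.5629 0.1151 0.1285] err tip xy [0.001  0.0008] F [-0.1 -0.5 -2.6] M [-0.08  0.04 -0.01] toolz [-0.0076 -0.0123 -0.9999] yaw 1.2087
shift for tip at hub, z: [-0.0009 -0.0007  0.0135] twist 0.0007
```

Emit:
carry_out --targets '[[[0,0,0.005],0],[[0,0,0.005],0],[[0,0,0.004],0],[[0,0,0],0]]'

```text
time: 23.98
tool_pos: [0.563, 0.1155, 0.1679]
tool_rot: [-3.138, 0.015, 1.209]
contact_force: [-0.3, -0.3, -2.1]
opening: 0.0239
```

```bash
python3 a.py .05
```

```text
t 23.98 tip [0.5622 0.1142 0.0632] collar [0.5626 0.1148 0.1132] err tip xy [0.0007 0.0005] F [-0.3 -0.3 -2.1] M [-0.09  0.11  0.01] toolz [-0.0082 -0.0125 -0.9999] yaw 1.2087
shift for tip at hub, z: [-0.0005 -0.0004  0.0132] twist 0.0007
```

The nose is in with no contact force. Continue towards the key entry.

Emit:
carry_out --targets '[[[0,0,0.004],0],[[0,0,0.004],0],[[0,0,0.004],0],[[0,0,0],0]]'

```text
time: 24.48
tool_pos: [0.563, 0.1155, 0.1551]
tool_rot: [-3.138, 0.014, 1.209]
contact_force: [-1.0, 0.8, -1.3]
opening: 0.0236
```

```bash
python3 a.py .04
```

```text
t 24.48 tip [0.5622 0.1142 0.0504] collar [0.5626 0.1148 0.1004] err tip xy [0.0007 0.0005] F [-1.   0.8 -1.3] M [-0.07  0.09 -0.  ] toolz [-0.008  -0.0122 -0.9999] yaw 1.2087
shift for tip at hub, z: [-0.0005 -0.0004  0.0104] twist 0.0007
```

20 mm down is past the key's lower end, still without force, so the key is in the keyway. Continue.

Emit:
carry_out --targets '[[[0,0,0.005],0],[[0,0,0.005],0],[[0,0,0.005],0],[[0,0,0],0]]'

```text
time: 24.98
tool_pos: [0.5629, 0.1154, 0.139]
tool_rot: [-3.138, 0.014, 1.209]
contact_force: [0.1, 0.9, -1.6]
opening: 0.024
```

```bash
python3 a.py .03
```

```text
t 24.98 tip [0.5621 0.1142 0.0343] collar [0.5625 0.1147 0.0843] err tip xy [0.0006 0.0005] F [ 0.1  0.9 -1.6] M [ 0.03  0.03 -0.06] toolz [-0.0079 -0.012  -0.9999] yaw 1.2087
shift for tip at hub, z: [-0.0006 -0.0004  0.0043] twist 0.0007
```

Emit:
carry_out --targets '[[[0,0,0.004],0],[[0,0,0.004],0],[[0,0,0.003],0]]'

```text
time: 25.35
tool_pos: [0.5631, 0.1154, 0.1289]
tool_rot: [-3.14, 0.013, 1.209]
contact_force: [-2.4, 0.4, 5.5]
opening: 0.0236
```

```bash
python3 a.py .02
```

```text
t 25.35 tip [0.5624 0.1142 0.0242] collar [0.5628 0.1147 0.0742] err tip xy [0.0009 0.0005] F [-2.4  0.4  5.5] M [-0.04  0.69 -0.  ] toolz [-0.0065 -0.0117 -0.9999] yaw 1.2087
shift for tip at hub, z: [-0.0007 -0.0007  0.0042] twist 0.0007
```

The spring is felt: 5.5 N net, plus 2.2 N of weight. Press on.

Emit:
carry_out --targets '[[[0,0,0.003],0],[[0,0,0.002],0]]'

```text
time: 25.6
tool_pos: [0.5631, 0.1154, 0.1249]
tool_rot: [-3.141, 0.013, 1.209]
contact_force: [-3.7, -0.3, 6.8]
opening: 0.0237
```

```bash
python3 a.py .02
```

```text
t 25.6 tip [0.5625 0.1142 0.0202] collar [0.5628 0.1148 0.0702] err tip xy [0.001  0.0005] F [-3.7 -0.3  6.8] M [-0.05  0.8   0.04] toolz [-0.0055 -0.0117 -0.9999] yaw 1.2088
shift for tip at hub, z: [-0.0008 -0.0008  0.0003] twist 0.0008
```

Emit:
carry_out --targets '[[[0,0,0.002],0]]'

```text
time: 25.72
tool_pos: [0.5631, 0.1154, 0.1246]
tool_rot: [-3.141, 0.013, 1.209]
contact_force: [-6.2, -0.6, 20.7]
opening: 0.0238
```

```bash
python3 a.py .02
```

```text
t 25.73 tip [0.5626 0.1142 0.0199] collar [0.5629 0.1148 0.0699] err tip xy [0.0011 0.0005] F [-6.2 -0.6 20.7] M [-0.1   1.79 -0.04] toolz [-0.0047 -0.0117 -0.9999] yaw 1.2089
shift for tip at hub, z: [-0.0008 -0.0009 -0.0001] twist 0.0009
```

The force jumps to 20.7 N with the collar height at 69.9 mm, so the collar is home. Check that it holds, and look.

```bash
python3 - <<'E'
from h import *
im,ci=snap('scene','s12.png'); b=cv2.cvtColor(im,cv2.COLOR_RGB2BGR)
cv2.imwrite('pics/s12c.png',cv2.resize(b[170:330,370:530],(600,600),interpolation=cv2.INTER_CUBIC))
im,ci=snap('wrist','w12.png')
E
python3 a.py .02; python3 -c "
from h import *
[eyes.read_camera('top') for _ in range(4)]"; python3 a.py .02
```

```text
t 25.82 tip [0.5626 0.1142 0.02  ] collar [0.5628 0.1148 0.07  ] err tip xy [0.0011 0.0005] F [-4.2 -0.9 13.3] M [-0.11  1.4   0.  ] toolz [-0.0045 -0.0117 -0.9999] yaw 1.2089
shift for tip at hub, z: [-0.0009 -0.0009 -0.    ] twist 0.0009
t 26.02 tip [0.5626 0.1142 0.0199] collar [0.5628 0.1148 0.0699] err tip xy [0.0011 0.0005] F [-4.6 -0.7 12.7] M [-0.04  1.32 -0.03] toolz [-0.0045 -0.0117 -0.9999] yaw 1.2088
shift for tip at hub, z: [-0.0008 -0.0009 -0.    ] twist 0.0008
```

View pics/s12c.png

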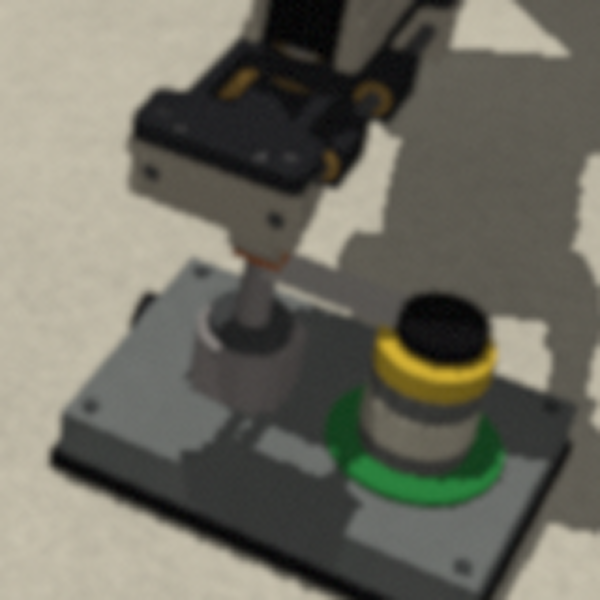

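View pics/w12.png

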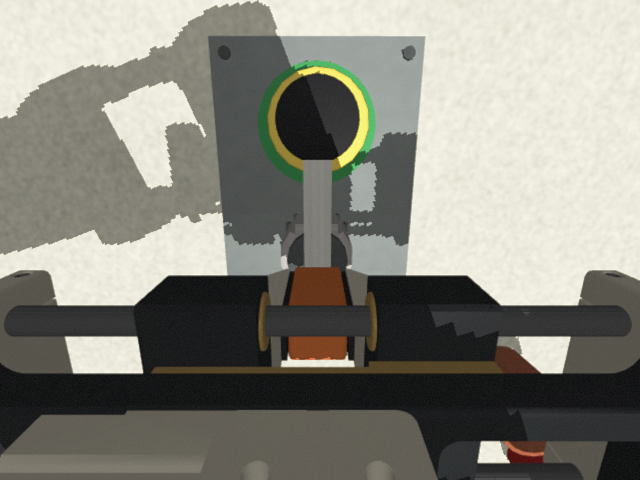

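View pics/s12.png

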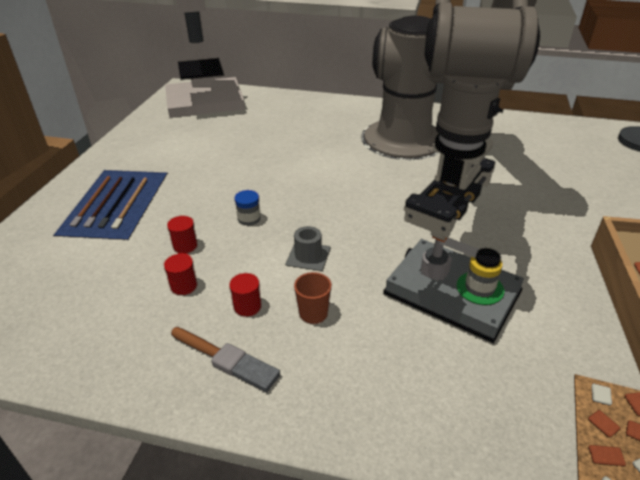

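The collar sits on the hub at crop (250,325), and the disc is centred over the yellow lid at wrist (317,115). I add a bit more press for margin.

Emit:
carry_out --targets '[[[0,0,0.003],0]]'

```text
time: 26.15
tool_pos: [0.5631, 0.1154, 0.1245]
tool_rot: [3.14, 0.012, 1.209]
contact_force: [-8.7, -1.5, 27.9]
opening: 0.0236
```

```bash
python3 a.py .02; python3 -c "
from h import *
[eyes.read_camera('top') for _ in range(8)]"; python3 a.py .02
```

```text
t 26.15 tip [0.5628 0.1142 0.0198] collar [0.5629 0.1147 0.0698] err tip xy [0.0013 0.0005] F [-8.7 -1.5 27.9] M [-0.09  2.43 -0.01] toolz [-0.003  -0.0117 -0.9999] yaw 1.2089
shift for tip at hub, z: [-0.0009 -0.001  -0.0002] twist 0.0009
t 26.55 tip [0.5628 0.1142 0.0199] collar [0.5629 0.1148 0.0699] err tip xy [0.0013 0.0005] F [-8.7 -1.2 22. ] M [-0.06  2.   -0.  ] toolz [-0.0027 -0.0116 -0.9999] yaw 1.2089
shift for tip at hub, z: [-0.0009 -0.001  -0.0001] twist 0.0009
```

A steady 22 N push and no movement with the collar at hub height. Hand in.

```bash
python3 -c "
from cell import order
print(order.hand_in())"
```

```text
the job is handed in; nothing more can be done
None
```

I stood the yellow-lidded jar on the green pad and let go of it. I then put the clamp post into the hub and pressed it home, and handed the job in at about 26.6 s still gripping and pressing. No verdict was reported.

**Jar:** it stands upright on the pad, with its measured centre within about 1.5 mm of the pad's centre.

**Post:** the key slid into the keyway with no contact force. The spring was then felt, and the force rose sharply when the collar met the hub. The last reading put the collar at 69.9 mm against the nominal 70 mm. A steady 22 N push held with no movement over 0.4 s.

**View:** the last scene and wrist pictures showed the collar on the hub and the disc over the lid. They also showed the blue-lidded jar, the beaker and the brush where they had been.

**Checks that disagreed:**
- **Cameras:** they differed by up to about 6 mm in x, more for the disc. I relied on the wrist camera, which seemed about 1.3 mm off sideways, and allowed for that.
- **Tool tilt:** it drifted during fast moves, at worst almost 4°. I took it back to about 0.8° before gripping the post, and it was about 0.7° at the end.
- **Side force:** about 9 N on the wrist remained while pressing.

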